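Set the depth-stop screw on the gauge block and lock it

TASK

Set the depth stop of the grey gauge stand to the white ceramic block that stands under it: slacken the lever lock nut by about a fifth of a turn, wind the red-winged stop screw down until its foot has just come to bear on the block and you feel it stiffen, then push the lock nut firmly tight again with the lever. Stop as soon as the screw stiffens so that the block is not squeezed hard, do not force the lever, and leave the block and the other things on the bench where they are.

Things in the scene. Friction and masses are not known exactly. Their poses are not given: they have to be found in the camera images.
- lock_nut (a joint): Angle (rad) of the lever jam nut; grows as it is slackened (anticlockwise from above). Starts tight, 0 to 0.06: breaking it loose takes 0.45 to 0.7 N m (7 to 10 N at the ball), less as it turns; above 0.85 it is free, turns with 0.06 N m and stays where left (end stop 2.6). Turned down it bites at about 0.9 and stiffens by 1.1 N m per rad; below 0.6 it is tight. Tight, it locks the screw.
- nut_center (a point): Centre of the dark steel hexagon jam nut, on the screw axis, 135 mm above the bench: 34 mm across flats, 15 mm high, with a 52 mm flange at its foot, on an aluminium washer and the stand's round boss (60 mm diameter). A push of 11 to 15 N square on its lever near the ball makes it firmly tight. Locking it presses the screw a little further down (10 to 20 N more on the block).
- lock_lever: Lever of the jam nut: level steel bar 10 mm thick, bare from 20 to 66 mm from the screw axis, with an orange 19 mm ball at its end. Origin: ball centre, 75 mm from the axis, 135 mm above the bench; x axis points outwards. Swings level about the screw axis. It starts over the open side, away from the column; below the outer 40 mm of its first 1.4 rad of swing is air down to the base or bench.
- stop_screw: Upright stop screw, 20 mm thick, with a round steel foot (30 mm diameter, 6 mm high) at its lower end. Origin: centre of the foot's underside, on the screw axis; z up, x along the red wing. Right-hand thread: clockwise from above lowers it 0.64 mm per rad. It starts about 0.8 to 1.8 mm clear of the block (1.2 to 3 rad of turning). With the nut slack it turns with 0.04 N m and stays where left.
- screw_tip (a point): Centre of the underside of the screw's foot. Once the foot touches the block, the torque to turn the screw on rises by about 0.4 N m per rad and the press on the block by about 65 N per rad: 0.1 N m of turning torque means about 9 N on the block, 0.2 N m 25 N, 0.3 N m 40 N, 0.5 N m 70 N. After locking, a good setting presses with 8 to 90 N, best about 30.
- screw_grip (a point): Grip point of the red plastic wing on top of the stop screw, on the screw axis, about 175 mm above the bench; x along the wing, y across. The wing is 50 mm long, 16 mm thick and 36 mm high (from 22 mm below to 14 mm above this point), white dot on top at its +x end. Below it is bare screw, then the nut. The lever's ball top lies about 30 mm below this point.
- gauge_block: White ceramic gauge block, 36 x 36 mm and about 25 mm high (24 to 26; the exact height is not known and has to be felt), 0.2 kg, loose, lying on the square steel anvil under the screw's foot. Origin: centre of its underside, 50 mm above the bench. It stays there.
- stand: Grey C-shaped gauge stand, fixed to the bench. Origin: centre of the underside of its base (150 mm along x, 230 mm along y, 35 mm high). The column (64 mm over its collar, top 120 mm above the bench) stands 68 mm along +y from the origin; the screw axis is 45 mm along -y.
- reagent_bottle: Dark blue bottle, 72 mm diameter, 170 mm tall, bystander. Origin: centre of its underside.
- sample_jar: Small glass jar with a white lid, 56 mm diameter, 70 mm tall, bystander. Origin: centre of its underside.
- brass_weight: Knobbed brass weight, 38 mm diameter, 60 mm tall, bystander. Origin: centre of its underside.
- spanner: Steel open spanner, 170 mm long, lying flat, bystander. Origin: centre of its underside.
- caliper: Steel slide caliper with a grey reading unit, 200 mm long, lying flat, bystander. Origin: underside of its beam at mid-length.
- steel_ring: Steel ring, 80 mm outer diameter, 22 mm high, bystander. Origin: centre of its underside.
- mouse: Black computer mouse, 100 x 60 x 31 mm, on a pale mat, bystander. Origin: centre of its underside.

How it is judged:
By the outcome, as a careful person would: the job done as asked, in the order asked, and still so for the second after the job is handed in, with the robot touching nothing.
It also fails if it takes over 72 s, if anything falls off the work surface, if the arm or the gripper's body presses on something with over 40 N, if the wrist force passes 120 N, or if a joint passes its speed limit or range.

ROBOT

A 7-joint arm with a two-finger parallel gripper is mounted at the origin on the work surface. World frame = base frame: x ahead of the robot, y to its left, z up, the work surface at z = 0. Lengths are in mm, angles in rad, forces in N, time in s.
With the tool pointing down it reaches from about 400 to 900 mm from the base axis. Payload 5.6 kg.
Tool frame: the origin (TCP) lies midway between the tips of the shut fingers; the grasp point (between the pads) lies 19 mm behind it; x points along the fingers, y is the direction in which the jaws open and shut, and the axes are right-handed (so a half turn about x gives the same grasp; the last joint's range is limited). The gripper opens to 92 mm and grips with 3 to 60 N. Pads are 20 mm wide; open, the fingers measure 128 mm over their backs; the gripper's body (75 mm by 189 mm) begins 69 mm behind the grasp point.
Start: joints at [-1.261, 0.468, -0.012, 1.603, 0.006, 1.071, -0.056], TCP at [224.633, 609.958, 214.592] pointing down, gripper open.
Joint ranges: [-2.53, 2.53], [-0.31, 2.02], [-1.57, 1.55], [0.28, 2.44], [-1.29, 4.43], [0.15, 1.84], [-2.92, 2.92]. Speed limits (rad/s): [2.57, 2.57, 3.14, 3.14, 3.14, 3.14, 3.14].

INTERFACE

Orientations are given as a rotation vector (axis times angle).
In Python, from cell import robot, grip, kin, viewer gives the robot as it stands. Calls block until the motion is done:
- robot.movep(position, orientation): joint-space move of the TCP to a pose.
- robot.servo_line(position, feed=150, rotation=None): straight line of the TCP; rotation=None keeps the orientation; feed is the mean speed in mm/s.
- robot.goto_joints(angles): joint-space move.
- grip(opening, newtons=None): opening from 0.0 (shut) to 1.0 (fully open); newtons is the grip in N (None keeps the last); returns when the fingers have stopped.
- robot.hold(seconds).
- kin.ik(position, orientation): joint angles nearest the present ones, or None.
- robot.observe(): the state.
- viewer.read_camera(name): name is "side" or "top"; returns the picture (420x560x3 uint8, red, green, blue); there is no depth.
- viewer.camera_info(name): a dict with "camera_matrix" (3x3 intrinsics, pixels), "R" (3x3) and "t" (3): a world point X has camera coordinates R X + t. Camera axes: x right, y down, z forward; pixel columns grow to the right and rows downward; lengths in mm; the calibration is good to about 2 mm. A picture is of the moment at which its call begins. camera_info takes no time and is no camera call.
A pose or a line that the arm cannot do raises robot.IKError and nothing moves.
- robot.job_done(): hands the job in, once; it reports no verdict.
Trained networks look in the newest picture that a camera, given by its name, has taken for a name from the list of things; names that differ only in an ending like _2 or _b are one class to them, and where a whole thing is asked for, a point or a joint stands for the part that bears it (a point fixed in the world has none). Each returns a list of dicts, best first, with "confidence" (0 to 1); they miss things now and then, are a little off and sometimes report something else, mostly with a low value. They report only what shows in the picture. A call takes as long as a camera call.
- viewer.silhouettes(name, camera): "mask" (420x560 bool, what is visible of it).
- viewer.pinpoint(name, camera): "at" ([x, y, z] in mm, in the coordinates of the camera as it stood for that picture, good to about 4 mm: a listed point, or the origin of a listed thing).
The state is a dict: "t": time; "joints": joint angles; "joint_velocities": joint speeds; "joint_torque": joint torques, N m; "tcp_pos": TCP position; "tcp_rot": TCP orientation; "contact_force": force on the tool from outside, world axes, zero at the start; "wrist_torque": the same for the moment, N m; "grip_width": opening from 0.0 (shut) to 1.0 (fully open).
Only numpy, scipy, OpenCV 4.12 (cv2) and the standard library are available. Lean on these libraries where they do the work, as an engineer would, in place of code of your own. Each camera call takes 0.05 s, during which the arm holds its last target. There are 200 camera calls.

## Working session

There is one attempt and no reset: what is moved stays moved. The work goes in short steps, each a Python script; the robot and the scene stay as the last script left them, time stands still between calls to the robot, and variables do not carry over. Pictures are saved under pics/ and viewed, on a budget of 10 in all, crops included, one or two more only if the job needs it, and the job is handed in when it is done.

```bash
ls; mkdir -p pics; cat > h.py <<'E'
import numpy as np, cv2
from cell import robot, grip, kin, viewer
from scipy.spatial.transform import Rotation as Rn
def cam2w(p,c):
    i=viewer.camera_info(c); return np.array(i["R"]).T@(np.array(p)-np.array(i["t"]))
def proj(X,c):
    i=viewer.camera_info(c); q=np.array(i["camera_matrix"])@(np.array(i["R"])@np.array(X)+np.array(i["t"])); return q[:2]/q[2]
def ray(px,z,c):
    i=viewer.camera_info(c);R=np.array(i["R"]);o=-R.T@np.array(i["t"])
    d=R.T@np.linalg.inv(np.array(i["camera_matrix"]))@np.array([px[0],px[1],1.]); return o+d*(z-o[2])/d[2]
def save(c,n):
    im=viewer.read_camera(c); cv2.imwrite(f"pics/{n}.png",cv2.cvtColor(im,cv2.COLOR_RGB2BGR)); return im
E
python3 - <<'E'
from h import *
np.set_printoptions(precision=1,suppress=True)
a=save("side","s0");b=save("top","t0")
cv2.imwrite("pics/both0.png",cv2.cvtColor(cv2.resize(np.hstack([a,b]),(800,300)),cv2.COLOR_RGB2BGR))
for c in("side","top"):
    print(c,"campos",-np.array(viewer.camera_info(c)["R"]).T@np.array(viewer.camera_info(c)["t"]))
    for n in("nut_center","lock_lever","screw_tip","screw_grip","stand","gauge_block","reagent_bottle","sample_jar","brass_weight","spanner","steel_ring"):
        for d in viewer.pinpoint(n,c)[:2]:
            w=cam2w(d["at"],c); print(c,n,round(d["confidence"],2),w,proj(w,c))
o=robot.observe();print(o["t"],o["tcp_rot"],o["contact_force"])
E
```

```text
pics
side campos [ 607.7 -941.2  666. ]
side nut_center 0.77 [586.6  82.  135.7] [267.9 196.7]
side lock_lever 0.56 [529.4  33.8 137.5] [247.1 203.9]
side screw_grip 0.6 [585.2  80.8 176.6] [267.4 184.2]
side stand 0.71 [575.1 129.9   0.2] [264.6 227.6]
side gauge_block 0.49 [581.   85.7  50.3] [266.  221.2]
side reagent_bottle 0.93 [626.7 393.2  -2.9] [280.2 191.5]
side sample_jar 0.54 [494.8 412.5  -3.2] [245.6 188.9]
side sample_jar 0.25 [773.8 -46.    2.7] [333.8 260.7]
side brass_weight 0.69 [ 460.  -331.3    0.9] [205.8 338.7]
side brass_weight 0.55 [627.3 393.3  -6.1] [280.4 192.3]
side spanner 0.95 [ 616.6 -347.5    4.3] [277.8 344. ]
side steel_ring 0.85 [ 699.  -315.     0.7] [315. 334.]
top campos [ 341.8  -43.6 1450.4]
top nut_center 0.67 [583.4  84.  129.6] [231.2 216.4]
top lock_lever 0.51 [529.7  38.6 136.1] [246.7 237. ]
top screw_grip 0.72 [582.9  82.1  72.9] [233.5 220.4]
top screw_grip 0.69 [583.4  84.2 170.4] [229.8 213.5]
top stand 0.66 [576.4 128.4  -3.2] [219.5 226.4]
top reagent_bottle 0.58 [628.7 397.1  -5.5] [130.1 203.9]
top sample_jar 0.71 [495.1 410.8   2.1] [119.2 248.4]
top sample_jar 0.23 [582.5  85.8 132.3] [230.4 216.5]
top brass_weight 0.61 [ 458.  -329.6   -3.9] [375.8 276.1]
top spanner 0.86 [ 618.6 -345.1    0.7] [382.3 221. ]
top spanner 0.44 [629.2 395.2  -4.4] [130.6 203.6]
top steel_ring 0.64 [ 697.2 -316.2   -2.5] [372.7 194.5]
1.2 [ 0.3  1.6 -0.3] [-0.1 -0.5 -0.1]
```

```bash
python3 - <<'E'
from h import *
a=cv2.imread("pics/s0.png");b=cv2.imread("pics/t0.png")
c=np.hstack([cv2.resize(a[130:280,200:335],(400,444),interpolation=3),cv2.resize(b[160:295,170:290],(400,444),interpolation=3)])
cv2.imwrite("pics/crop0.png",c)
o=robot.observe();print(o["tcp_rot"],Rn.from_rotvec(o["tcp_rot"]).as_matrix().round(3).tolist())
for n in("mouse","caliper"):
    for d in viewer.pinpoint(n,"top")[:2]: print(n,d["confidence"],cam2w(d["at"],"top"))
E
```

```text
[ 0.27682999  1.55297024 -0.27687442] [[0.0, 0.346, 0.938], [-0.0, 0.938, -0.346], [-1.0, -0.0, 0.0]]
mouse 0.57 [ 532.7313935  -490.87298634    4.80032541]
caliper 0.92 [ 7.75823091e+02 -4.14135038e+01 -3.38779951e-01]
```

View pics/both0.png

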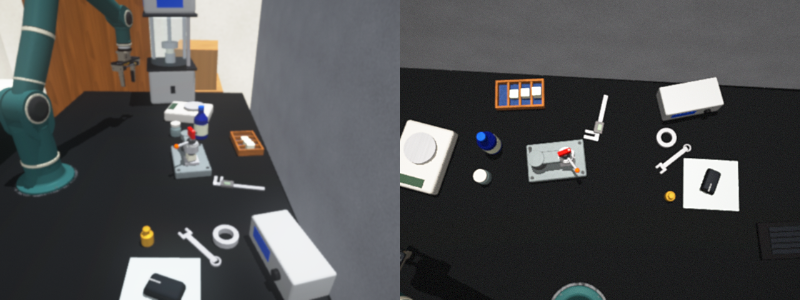

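View pics/crop0.png

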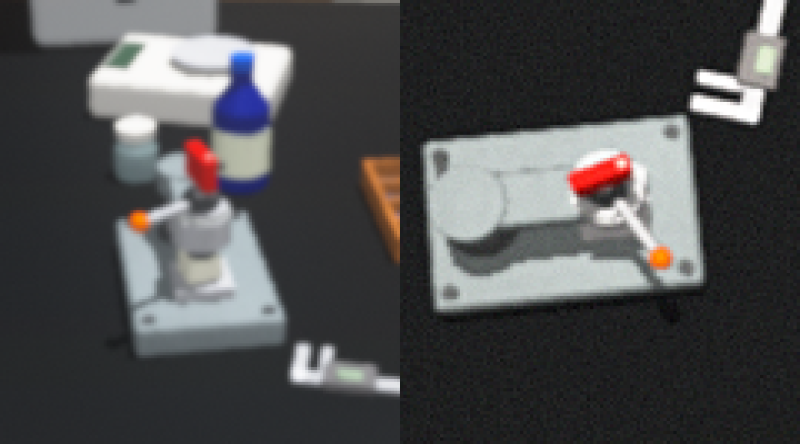

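```bash
python3 - <<'E'
from h import *
np.set_printoptions(precision=2,suppress=True)
from scipy.optimize import least_squares
obs={}
for c,f in(("side","s0"),("top","t0")):
    hsv=cv2.cvtColor(cv2.imread(f"pics/{f}.png"),cv2.COLOR_BGR2HSV)
    ctr=proj([585,83,140],c); m=np.zeros(hsv.shape[:2],bool); x,y=ctr.astype(int); m[y-45:y+45,x-35:x+35]=1
    H,S,V=[hsv[...,k].astype(int) for k in range(3)]
    red=m&((H<6)|(H>174))&(S>150)&(V>70); org=m&(H>=8)&(H<20)&(S>150)&(V>70)
    for nm,mk in(("red",red),("org",org)):
        p=np.argwhere(mk)[:,::-1]; obs[c,nm]=p.mean(0); print(c,nm,len(p),p.mean(0),p.min(0),p.max(0))
        if nm=="red":
            print(cv2.minAreaRect(p.astype(np.float32)))
for nm,z0 in(("red",171),("org",135)):
    r=least_squares(lambda X:np.r_[proj(X,"side")-obs["side",nm],proj(X,"top")-obs["top",nm]],[580,80,z0]); print(nm,r.x,r.fun)
    for c in("side","top"): print(c,ray(obs[c,nm],z0,c))
for k in range(3):
    for n in("nut_center","screw_grip","lock_lever","stop_screw","stand"):
        for c in("side","top"):
            if n=="nut_center" and 1: viewer.read_camera(c)
            for d in viewer.pinpoint(n,c)[:1]: print(n,c,cam2w(d["at"],c),end=";")
    print()
print(viewer.pinpoint("screw_grip","top")[0].keys())
A=np.array([584.6,82.8])
for th in np.radians([-66,114]):
    for extra in(0,):
        for s in np.arange(0,-3.3,-.8):
            R=np.array([[0,-np.cos(th+s+np.pi/2)*-1,0],[0,np.sin(th+s+np.pi/2),0],[-1,0,0]]);R[:,2]=np.cross(R[:,0],R[:,1])
            q=kin.ik([*A,156],Rn.from_matrix(R).as_rotvec()); print(round(th+s,2),None if q is None else np.array(q))
E
```

```text
side red 128 [267.59 185.14] [262 177] [272 194]
((267.8470153808594, 185.311767578125), (18.330625534057617, 8.67721939086914), 77.47119140625)
side org 33 [246.39 203.94] [244 201] [249 207]
top red 120 [229.22 213.44] [221 207] [238 219]
((229.78282165527344, 213.29185485839844), (7.668468952178955, 17.691293716430664), 70.34617614746094)
top org 30 [247.6  237.97] [245 235] [250 240]
red [584.47  85.71 170.87] [-0.43  0.1  -0.02 -0.4 ]
side [585.71  86.11 171.  ]
top [583.4   85.56 171.  ]
org [527.29  35.98 136.07] [ 0.02 -0.    0.    0.02]
side [527.07  37.92 135.  ]
top [527.49  36.06 135.  ]
nut_center side [585.16  79.17 134.02];nut_center top [582.45  85.23 175.74];screw_grip side [585.09  81.55 176.35];screw_grip top [582.3   81.83 177.83];lock_lever side [528.47  36.31 136.74];lock_lever top [530.59  37.34 133.22];stop_screw top [585.69  81.35  76.86];stand side [575.89 128.1   -0.08];stand top [577.58 127.    -2.49];
nut_center side [586.62  81.84 137.23];nut_center top [581.67  82.99 133.87];screw_grip side [584.89  81.57 176.8 ];screw_grip top [493.51 409.13  -0.35];lo
[... 385 characters left out ...]
side [531.    35.05 133.8 ];lock_lever top [532.4   36.34 132.68];stop_screw top [585.02  81.4   74.68];stand side [578.87 127.59   1.87];stand top [576.87 128.75  -4.46];
dict_keys(['at', 'confidence'])
-1.15 [-0.56  0.46  0.48  1.83 -0.26  0.92  0.45]
-1.95 [-0.65  0.48  0.6   1.84 -0.33  0.93 -0.29]
-2.75 [-0.68  0.49  0.64  1.84 -0.36  0.93 -1.06]
-3.55 [-1.07  0.86  1.34  1.86 -0.9   1.21 -1.4 ]
-4.35 [-1.07  0.86  1.34  1.86 -0.9   1.21 -2.2 ]
1.99 [-1.07  0.86  1.34  1.86 -0.9   1.21 -2.14]
1.19 [-0.19  0.43 -0.01  1.8   0.01  0.9   2.56]
0.39 [-0.31  0.43  0.15  1.81 -0.08  0.9   1.83]
-0.41 [-0.47  0.44  0.35  1.82 -0.19  0.91  1.13]
-1.21 [-0.57  0.46  0.49  1.83 -0.26  0.92  0.4 ]
```

```bash
cat >> h.py <<'E'
A=np.array([584.5,82.5]); PH0=np.arctan2(36.1-A[1],527.8-A[0])
def rot(th):  # tool down, z tool... jaws open along th+90deg
    y=np.array([-np.sin(th),np.cos(th),0]);x=np.array([0,0,-1.]);return Rn.from_matrix(np.c_[x,y,np.cross(x,y)]).as_rotvec()
def pol(th,r,z): return [A[0]+r*np.cos(th),A[1]+r*np.sin(th),z]
def st(th=None):
    o=robot.observe();f=np.array(o["contact_force"]);s=f"t={o['t']:.2f} F={f.round(1)} M={np.array(o['wrist_torque']).round(3)} tcp={np.array(o['tcp_pos']).round(1)} g={o['grip_width']:.3f}"
    if th is not None: s+=f" Ft={f@[-np.sin(th),np.cos(th),0]:.1f}"
    return s
E
python3 - <<'E'
from h import *
p,q=[ray(np.array([229.78,213.29])+k*9*np.array([np.cos(np.radians(160.35)),np.sin(np.radians(160.35))]),180,"top") for k in(-1,1)]
print("wing",p,q,np.arctan2(p[1]-q[1],p[0]-q[0])); print("lever",PH0,st())
robot.servo_line([224.6,610,310]); 
robot.movep(pol(PH0,75,260),rot(PH0)); grip(30/92,20)
print(st(), robot.observe()["joints"])
robot.servo_line(pol(PH0,75,150),feed=150); print(st())
robot.servo_line(pol(PH0,75,116),feed=60); print(st(PH0))
save("side","s1"); a=cv2.imread("pics/s1.png");save("top","t1");b=cv2.imread("pics/t1.png")
cv2.imwrite("pics/crop1.png",np.hstack([cv2.resize(a[130:280,200:335],(400,444),interpolation=3),cv2.resize(b[160:295,170:290],(400,444),interpolation=3)]))
E
```

```text
wing [591.31680932  62.13989105 180.        ] [573.07073985 104.32057137 180.        ] -1.1625318809463836
lever -2.4557671088799036 t=3.15 F=[-0.5  0.5  0. ] M=[ 0.02  -0.005 -0.016] tcp=[224.6 610.  214.6] g=0.997
t=7.27 F=[ 0.9  0.3 -0.2] M=[-0.067  0.176  0.018] tcp=[526.4  35.  260. ] g=0.330 [-0.70130413  0.23243111  0.67446857  1.88600892 -0.16394567  1.07845721
 -0.84703939]
t=8.15 F=[-0.7  0.1 -0.8] M=[-0.028  0.169  0.012] tcp=[527.1  34.9 150.7] g=0.326
t=8.87 F=[0.2 0.7 0.9] M=[-0.056  0.143  0.003] tcp=[526.6  34.8 116. ] g=0.328 Ft=-0.5
```

View pics/crop1.png

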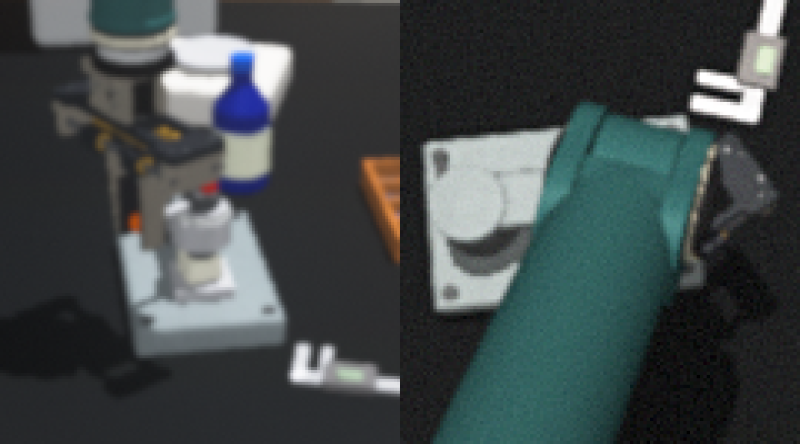

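The side view (left crop) shows the fingers straddling the orange ball at about (135,220), and no contact force. The top view is hidden by the forearm. Now I'll slacken the nut.

```bash
python3 - <<'E'
from h import *
th=PH0; end=PH0+1.25+0.075
while th<end-1e-6:
    th=min(th+0.07,end); robot.servo_line(pol(th,75,116),feed=70,rotation=rot(th))
    f=np.array(robot.observe()["contact_force"]); ft=f@[-np.sin(th),np.cos(th),0]
    print(f"{th-PH0:.2f}:{ft:.1f}/{np.linalg.norm(f):.1f}",end=" ")
    if np.linalg.norm(f)>25: print("ABORT");break
print(st(th))
E
```

```text
0.07:0.0/0.5 0.14:-5.1/5.4 0.21:-8.0/9.5 0.28:-8.1/8.9 0.35:-7.1/8.3 0.42:-6.8/7.5 0.49:-5.5/6.6 0.56:-5.4/5.7 0.63:-4.3/4.7 0.70:-3.2/3.5 0.77:-2.1/2.2 0.84:-0.5/0.9 0.91:-0.1/0.8 0.98:0.6/0.7 1.05:-0.6/0.7 1.12:-0.0/0.7 1.19:-0.2/0.6 1.26:-0.3/0.7 1.32:0.1/0.5 t=13.72 F=[ 0.2 -0.2  0.5] M=[-0.045  0.051  0.01 ] tcp=[616.4  14.6 116. ] g=0.327 Ft=0.1
```

```bash
python3 - <<'E'
from h import *
th=PH0+1.325; W=-1.1625
b=th-0.05; robot.servo_line(pol(b,75,116),feed=60,rotation=rot(b))
robot.servo_line(pol(b,75,225),feed=150); 
robot.movep([*A,225],rot(W)); grip(0.45)
print(st(),robot.observe()["joints"].__getitem__(6))
a=save("side","s2");b=save("top","t2")
cv2.imwrite("pics/crop2.png",np.hstack([cv2.resize(cv2.imread("pics/s2.png")[130:280,200:335],(400,444),interpolation=3),cv2.resize(cv2.imread("pics/t2.png")[160:295,170:290],(400,444),interpolation=3)]))
robot.servo_line([*A,156],feed=100); print(st())
grip(0.0,10); robot.hold(.2); print(st())
E
```

```text
t=15.62 F=[-0.8  0.4 -0.2] M=[-0.086  0.051  0.029] tcp=[584.7  81.5 224.9] g=0.450 0.30835714937029074
t=16.56 F=[-1.  -0.3  0.5] M=[-0.002  0.026  0.025] tcp=[585.   82.6 156.5] g=0.449
t=17.26 F=[-2.6 -1.5  5.5] M=[-0.209  0.782  0.011] tcp=[584.3  82.4 156.3] g=0.180
```

View pics/crop2.png

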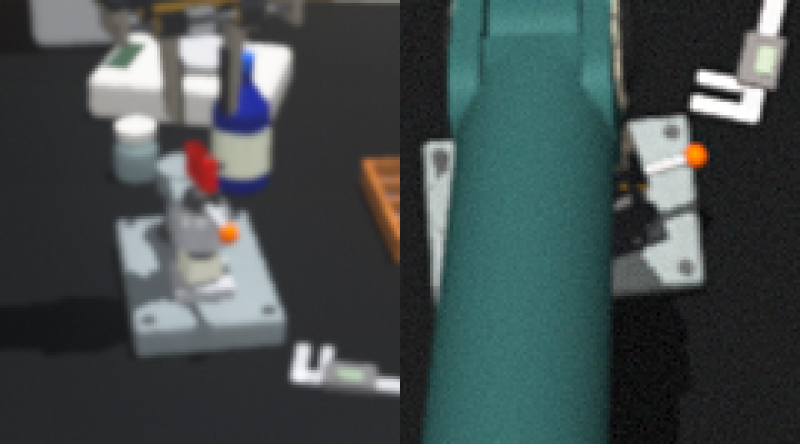

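```bash
cat >> h.py <<'E'
def mz(n=4):
    L=[]
    for _ in range(n): robot.hold(0.02); o=robot.observe(); L.append(np.r_[o["wrist_torque"][2],o["contact_force"]])
    return np.mean(L,0)
E
python3 - <<'E'
from h import *
W=-1.1625; grip(0.0,25); print(st(), mz(6).round(3), robot.observe()["joints"][6]); s=0;hi=0
while s<2.9:
    d=0.1 if hi<0.085 else 0.04
    s+=d; robot.servo_line([*A,156-0.64*s],feed=60,rotation=rot(W-s)); m=mz(); hi=m[0]-0.02
    print(f"{s:.2f}:{m[0]:.3f}|{m[1]:.0f},{m[2]:.0f},{m[3]:.0f}",end=" ")
    if hi>0.14 or np.linalg.norm(m[1:])>25: break
    if robot.observe()["joints"][6]<-2.75: print("J7");break
print(); m=mz(15);print(m.round(3),st()); open("s.txt","w").write(str(s))
E
```

```text
t=17.48 F=[-2.4 -0.6  5.2] M=[-0.238  0.762 -0.05 ] tcp=[584.3  82.4 156.3] g=0.172 [-0.021 -3.07  -0.557  5.394] 0.33087762800725706
0.10:-0.055|-2,-1,5 0.20:-0.056|-3,-1,5 0.30:-0.081|-3,-1,5 0.40:-0.074|-2,-1,5 0.50:-0.061|-2,-1,5 0.60:-0.063|-2,-1,5 0.70:-0.024|-2,-1,5 0.80:-0.039|-2,-0,5 0.90:-0.056|-1,-1,5 1.00:-0.045|-2,-1,5 1.10:-0.033|-2,-1,5 1.20:-0.060|-2,-1,5 1.30:-0.064|-1,-1,5 1.40:-0.060|-1,-1,5 1.50:-0.066|-1,-1,5 1.60:-0.143|-1,-1,5 1.70:-0.185|-1,-1,6 1.80:-0.197|-1,-1,7 1.90:-0.119|-2,-2,7 2.00:-0.037|-2,-1,7 2.10:0.049|-2,-2,7 2.20:0.154|-3,-2,8 2.24:0.361|-2,-2,8 
[ 0.359 -2.47  -1.798  8.248] t=25.11 F=[-2.4 -1.9  8.6] M=[-0.368  0.768  0.358] tcp=[585.1  81.8 155.4] g=0.173
```

```bash
python3 - <<'E'
from h import *
o=robot.observe(); R=Rn.from_rotvec(o["tcp_rot"]).as_matrix(); y=R[:,1]
print("act th",np.arctan2(-y[0],y[1]),"cmd",-1.1625-2.24+2*np.pi, R[:,0].round(3)); print(np.array(o["joints"]).round(3),np.array(o["joint_torque"]).round(2))
print(o["t"],mz(10).round(3))
a=save("side","s3");b=save("top","t3")
for c,f in(("side",a),("top",b)):
    for n in("lock_lever",):
        for d in viewer.pinpoint(n,c)[:1]: print(c,n,d["confidence"],cam2w(d["at"],c))
cv2.imwrite("pics/crop3.png",np.hstack([cv2.resize(cv2.imread("pics/s3.png")[100:280,180:340],(400,450),interpolation=3),cv2.resize(cv2.imread("pics/t3.png")[160:295,170:290],(400,450),interpolation=3)]))
E
```

```text
act th 2.8837369917397533 cmd 2.880685307179586 [ 0.001 -0.001 -1.   ]
[-0.784  0.528  0.788  1.845 -0.451  0.956 -1.625] [ -0.56 -39.83   8.04 -19.32  -0.8   -0.77  -0.34]
25.1083 [ 0.35  -2.3   -1.868  8.309]
side lock_lever 0.44 [614.08857091  15.87029155 136.99540202]
top lock_lever 0.39 [616.20757162  13.02911535 135.20895089]
```

View pics/crop3.png

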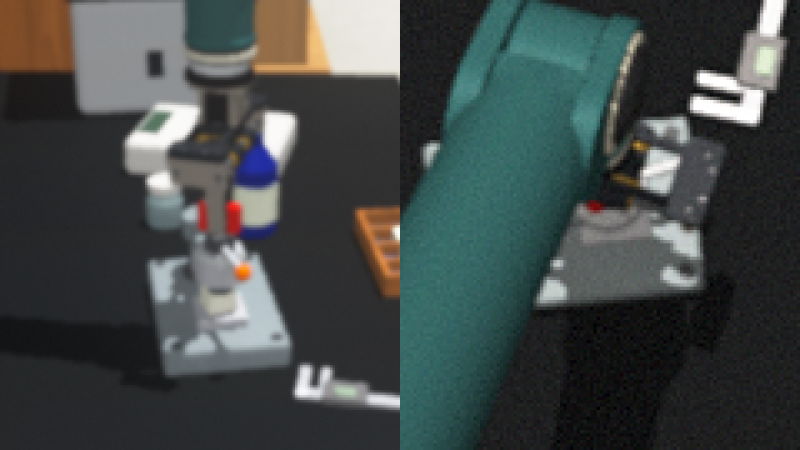

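```bash
python3 - <<'E'
from h import *
T=-1.1625-2.24; z=156-0.64*2.24
print(robot.observe()["t"]); grip(0.35); print("free",mz(10).round(3)); grip(0.0,25); robot.hold(.1); print("regrip",mz(10).round(3))
def go(u): robot.servo_line([*A,z-0.64*u],feed=60,rotation=rot(T-u)); m=mz(5); print(f"{u:.2f}:{m[0]:.3f}|{m[1]:.0f},{m[2]:.0f},{m[3]:.0f}",end=" ")
for u in np.arange(-0.08,-0.81,-0.08): go(u)
print(robot.observe()["t"])
E
```

```text
25.475
free [-0.005  0.258  0.019  0.117]
regrip [ 0.328 -0.62  -2.167  1.013]
-0.08:0.116|-1,-3,0 -0.16:0.107|-1,-4,0 -0.24:0.144|-1,-5,-1 -0.32:0.179|-1,-6,-1 -0.40:0.185|-1,-5,-1 -0.48:0.163|-1,-6,-2 -0.56:0.120|-1,-6,-2 -0.64:0.099|-0,-6,-2 -0.72:0.066|-0,-5,-3 -0.80:0.037|0,-5,-3 30.0583
```

```bash
python3 - <<'E'
from h import *
T=-1.1625; A=A+[-.2,-.4]; s=1.44
def go(s,n=6): robot.servo_line([*A,156-0.64*min(s,1.5)],feed=60,rotation=rot(T-s)); o=robot.observe(); m=mz(n); print(f"{s:.2f}:{o['wrist_torque'][2]:.3f},{m[0]:.3f}|{m[1]:.1f},{m[2]:.1f},{m[3]:.1f}",end=" ");return m
grip(0.35); go(1.44,10); grip(0.0,25); robot.hold(.1); print("regrip",mz(8).round(3))
for s in np.arange(1.51,1.87,0.07):
    m=go(s)
print(robot.observe()["t"], robot.observe()["grip_width"],s)
E
```

```text
1.44:0.011,-0.007|0.1,0.1,-0.0 regrip [-0.002  1.016 -1.073 -0.501]
1.51:-0.098,-0.056|1.3,-1.5,-0.5 1.58:-0.079,-0.091|1.3,-1.6,-0.2 1.65:-0.117,-0.083|1.2,-2.0,-0.8 1.72:-0.127,-0.105|1.3,-2.3,-1.0 1.79:-0.187,-0.158|1.8,-2.3,-1.1 1.86:-0.091,-0.129|1.9,-2.9,-1.7 33.625 0.16829648576857859 1.8600000000000003
```

```bash
python3 - <<'E'
from h import *
T=-1.1625; A=A+[-.2,-.4]; s=1.86
for k in range(12):
    s+=0.015; robot.servo_line([*A,156-0.64*1.6],feed=5,rotation=rot(T-s)); m=mz(6); print(f"{s:.3f}:{m[0]:.3f}|{m[1]:.1f},{m[2]:.1f},{m[3]:.1f}",end=" ")
    if m[0]>0.155: break
print(robot.observe()["t"])
E
```

```text
1.875:0.138|2.0,-3.5,-1.0 1.890:0.152|2.1,-3.3,-0.6 1.905:0.147|1.8,-3.6,-0.2 1.920:0.150|2.0,-3.9,-0.2 1.935:0.151|2.1,-4.1,-0.3 1.950:0.136|2.2,-4.3,0.4 1.965:0.202|2.7,-4.6,0.5 36.075
```

```bash
python3 - <<'E'
from h import *
from scipy.optimize import least_squares
obs={}
for c,f in(("side","s2"),("top","t2"),("side3","s3")):
    hsv=cv2.cvtColor(cv2.imread(f"pics/{f}.png"),cv2.COLOR_BGR2HSV);H,S,V=[hsv[...,k].astype(int) for k in range(3)]
    x,y=proj([615,15,135],c[:4].strip("3")).astype(int); m=np.zeros(H.shape,bool);m[y-9:y+10,x-9:x+10]=1
    p=np.argwhere(m&(H>=7)&(H<20)&(S>150)&(V>70))[:,::-1];print(c,len(p),p.mean(0),ray(p.mean(0),135,c[:4].strip("3")));obs[c]=p.mean(0)
    if c!="top":
        w=ray(p.mean(0),135,"side")
B=np.mean([ray(obs["side3"],135,"side")[:2],ray(obs["top"],135,"top")[:2]],0); L=np.arctan2(*(B-A)[::-1]); print("lever",L,L-PH0,np.linalg.norm(B-A))
W=-1.1625-1.965
grip(0.40); print(st()); robot.servo_line([*A,225],feed=150)
robot.movep(pol(L,75,225),rot(L)); grip(30/92,20); print(st())
robot.servo_line(pol(L,75,150),feed=150); robot.servo_line(pol(L,75,116),feed=60); print(st(L))
save("side","s4"); cv2.imwrite("pics/crop4.png",cv2.resize(cv2.imread("pics/s4.png")[130:280,200:335],(400,444),interpolation=3))
E
```

```text
side 23 [276.52173913 208.60869565] [611.88571725  12.67169354 135.        ]
top 43 [258.72093023 206.72093023] [612.8644481   12.19597942 135.        ]
side3 23 [276.52173913 208.60869565] [611.88571725  12.67169354 135.        ]
lever -1.192153895043835 1.2636132138360685 75.40747644916979
t=36.57 F=[0.5 0.7 0.7] M=[ 0.008  0.107 -0.016] tcp=[584.1  82.6 154.9] g=0.400
t=39.15 F=[0.2 0.6 0.3] M=[-0.078  0.03  -0.018] tcp=[612.2  13.  225. ] g=0.327
t=40.52 F=[ 0.1 -0.   0.3] M=[-0.116  0.014 -0.053] tcp=[612.4  12.8 116. ] g=0.325 Ft=0.1
```

View pics/crop4.png

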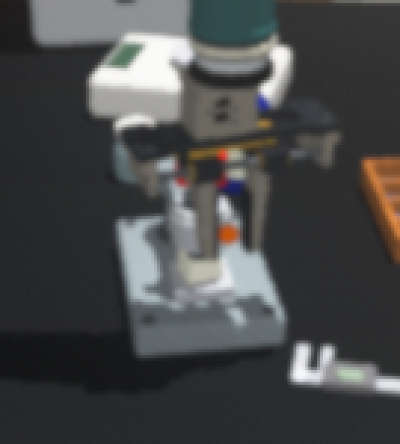

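The orange ball at (229,233) sits between the fingers, untouched, and the lever measures 1.26 rad slack. Next I'll push it tight.

```bash
python3 - <<'E'
from h import *
L=-1.19215; th=L
def F(n):
    L_=[]
    for _ in range(n): robot.hold(.02); L_.append(robot.observe()["contact_force"])
    f=np.mean(L_,0); return f@[-np.sin(th),np.cos(th),0],np.linalg.norm(f)
ft=0
while th>PH0-0.20:
    d=0.06 if ft<8 else 0.025
    th-=d; robot.servo_line(pol(th,75,116),feed=50 if ft<8 else 25,rotation=rot(th)); ft,n=F(1 if ft<8 else 4)
    print(f"{th-PH0:.3f}:{ft:.1f}/{n:.1f}",end=" ")
    if ft>12.6 or n>18: break
print(); robot.hold(.2); print(st(th),F(8))
E
```

```text
1.204:0.5/0.5 1.144:-1.4/1.6 1.084:1.1/1.1 1.024:-0.3/0.7 0.964:0.3/0.7 0.904:1.6/1.6 0.844:2.5/2.8 0.784:2.9/3.0 0.724:5.0/5.1 0.664:3.9/4.4 0.604:4.0/4.4 0.544:5.0/5.2 0.484:5.9/6.3 0.424:5.9/6.7 0.364:6.8/7.3 0.304:7.8/8.3 0.244:9.0/9.4 0.219:10.1/10.9 0.194:10.4/11.4 0.169:10.2/11.4 0.144:10.4/11.4 0.119:10.7/12.1 0.094:11.6/12.8 0.069:11.3/12.6 0.044:11.8/13.1 0.019:12.0/13.4 -0.006:12.0/13.6 -0.031:12.7/14.6 
t=48.78 F=[10.7 -7.1 -4.9] M=[-1.6   -2.26   0.069] tcp=[528.2  33.7 116.7] g=0.329 Ft=12.1 (np.float64(12.381905383196061), np.float64(14.063996081756464))
```

```bash
python3 - <<'E'
from h import *
th=PH0-0.031-0.03
robot.servo_line(pol(th,75,116),feed=25,rotation=rot(th)); robot.hold(.15); print(st(th))
b=th+0.075; robot.servo_line(pol(b,75,116),feed=40,rotation=rot(b)); print(st(b))
robot.servo_line(pol(b,75,240),feed=150); robot.servo_line([400,-120,330],feed=250); print(st())
a=save("side","s5");t=save("top","t5")
cv2.imwrite("pics/crop5.png",np.hstack([cv2.resize(cv2.imread("pics/s5.png")[130:280,200:335],(400,444),interpolation=3),cv2.resize(cv2.imread("pics/t5.png")[160:295,170:290],(400,444),interpolation=3)]))
P=[]
for c in("side","top"):
    im=cv2.cvtColor(cv2.imread(f"pics/{c[0]}5.png"),cv2.COLOR_BGR2HSV);H,S,V=[im[...,k].astype(int) for k in range(3)]
    x,y=proj([528,36,135],c).astype(int); m=np.zeros(H.shape,bool);m[y-9:y+10,x-9:x+10]=1
    p=np.argwhere(m&(H>=7)&(H<20)&(S>150)&(V>70))[:,::-1]
    if len(p): w=ray(p.mean(0),135,c); print(c,len(p),w,np.arctan2(w[1]-A[1],w[0]-A[0])-PH0)
for n,c in(("gauge_block","side"),("reagent_bottle","side"),("sample_jar","side"),("stand","side")):
    for d in viewer.pinpoint(n,c)[:1]: print(n,cam2w(d["at"],c).round(1))
E
```

```text
t=49.32 F=[11.1 -7.1 -4.8] M=[-1.62  -2.221  0.116] tcp=[526.8  35.4 116.7] g=0.326 Ft=12.3
t=49.61 F=[ 0.4 -1.9  0.9] M=[-0.651 -0.01  -0.029] tcp=[526.2  33.6 115.7] g=0.326 Ft=1.8
t=51.61 F=[ 0.1 -0.  -0.2] M=[-0.048  0.115  0.065] tcp=[ 400.2 -119.1  329.4] g=0.329
side 32 [530.68792081  32.86159685 135.        ] 0.059249812371895416
top 28 [530.89726786  31.28205291 135.        ] 0.07682544964268923
gauge_block [581.   84.9  50.2]
reagent_bottle [628.5 393.6  -4.4]
sample_jar [493.6 411.4  -2.9]
stand [579.2 126.5  -2.6]
```

View pics/crop5.png

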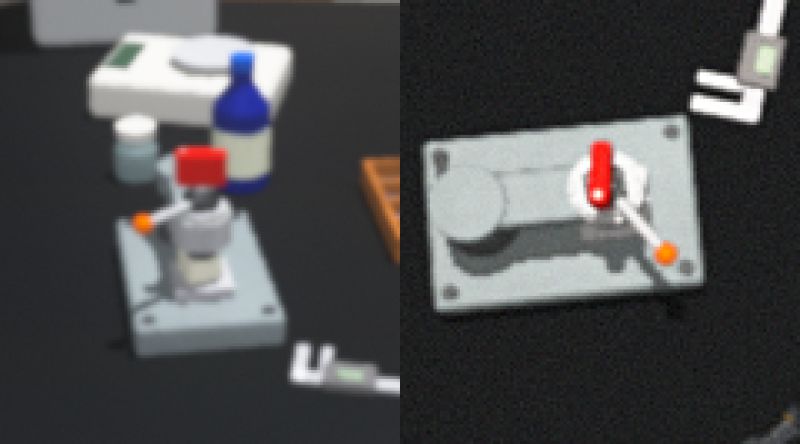

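```bash
python3 - <<'E'
from h import *
print(st()); robot.job_done()
E
```

```text
t=51.91 F=[0.3 0.2 0.1] M=[-0.073  0.094 -0.003] tcp=[ 400.1 -119.5  329.6] g=0.326
the job is handed in; nothing more can be done
```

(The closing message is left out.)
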